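# Swing out the bar hook and hang the cork bucket

### The job

Swing the yellow folding hook all the way out from the plank board to its stop. Then hang the cork bucket on it by slipping its blue sleeve down over the hook's upright pin, and while still holding it press it down onto the red spring seat with about 10 N, never with 22 N or more, before letting go. Leave it hanging with the hook fully out, and leave everything else on the bar alone.

Things in the scene. Friction and masses are not known exactly. Their poses are not given: they have to be found in the camera images.
- board: Fixed upright board of wooden planks, 280 mm wide (its x), 22 thick, top at 176 mm above the table, on a foot. Origin at table level, middle of the width, on the board's front face; the front faces its -y; z up. It carries the hinge, the yellow folding hook and everything on it. The space in front of it is free.
- hook (a joint): Angle of the yellow folding hook about its vertical hinge: 0 = folded flat along the board, arm pointing to the board's -x; grows as it swings out to the board's -y; 1.571 (quarter turn, square to the board) = fully out at a hard stop. Stiff hinge, about 0.35 N m of friction: it stays where left, and can be pushed back in. Starts between 0 and 0.3.
- hook_hinge (a point): On the hinge axis at the mid-height of the hook's arm: 50 mm to the board's +x from its origin, 22 mm in front of the front face, 170 mm above the table.
- hook_pin (a point): Tip of the hook's steel pin, on its axis, 225 mm above the table. The pin stands upright at the end of the hook's arm, 95 mm from the hinge axis; 10 mm thick, 50 mm tall from the arm's top; its last 9 mm taper to 4 mm. The arm is 8 mm wide and 10 high.
- pin_foot (a point): On the pin's axis at the top of the arm, 175 mm above the table. Above it the pin carries a red spring seat, a disc of 21 mm diameter; its top lies 12 to 28 mm above this point at rest (a nut sets it differently each time; not measured), gives about 4 N per mm when pressed down and bottoms hard after 4 mm.
- bucket: Loose steel cork bucket, 0.17 to 0.33 kg, diameter 76, 50 mm tall, with a rigid arch of 6 mm wire, its uprights at 40 mm to +x and -x, and a blue sleeve on top (130 to 156 mm up). Origin: centre of the underside, z up. Between rim and sleeve the space between the uprights is open, so the hook's arm can pass in along the bucket's y.
- sleeve_mouth (a point): On the bucket: centre of the lower mouth of the blue sleeve's bore, 130 mm above the bucket's underside. The sleeve is a block 28 x 28 mm, 26 tall, with an upright square bore 13 x 13 mm right through it; its flat sides towards the bucket's +y and -y are free for the fingers.
- tip_bucket: Bystander, leave alone: plain aluminium cup-shaped tip bucket without handle, diameter 84, height 75 mm. Origin: centre of the underside.
- wine_a: Bystander, leave alone: amber wine bottle, diameter 74, height 270 mm. Origin: centre of the underside.
- olive_jar: Bystander, leave alone: green glass jar with red cap, diameter 80, height 110 mm. Origin: centre of the underside.
- tumbler_a: Bystander, leave alone: glass tumbler, diameter 72, height 95 mm. Origin: centre of the underside.
- tumbler_b: Bystander, leave alone: glass tumbler, diameter 72, height 95 mm. Origin: centre of the underside.
- coasters: Bystander, leave alone: stack of cork coasters, diameter 96, height 28 mm. Origin: centre of the underside.
- jigger: Bystander, leave alone: copper jigger, diameter up to 52, height 95 mm. Origin: centre of the underside.
Things that resemble listed ones, but are neither listed nor needed, are in the scene too. Leave any purple look-alike of the bucket alone.

How it is judged:
On the way, in this order (a step that is already met when the one before it is completed fails the run):
1. The hook is swung fully out (joint above 1.50), the bucket not yet on it (value of joint hook above 1.5 rad and contact force between bucket and board below 0.1 N), for 0.2 s.
2. The held bucket's sleeve is on the pin (mouth 14 mm or more below the pin's tip) and pressed on the seat with 5 N or more for 0.2 s (horizontal distance between sleeve_mouth and hook_pin below 0.005 m and z of sleeve_mouth in the frame of hook_pin below -0.014 m and contact force between bucket and board above 5 N and contact force between the fingers and bucket above 0.5 N), for 0.2 s.
At the end, for the whole second after the job is handed in: Bucket released, at rest (under 0.02 m/s), upright (0.15 rad), hanging with its weight on the hook (over 0.8 N): sleeve mouth within 5 mm of the pin axis, 14 mm or more below the tip, underside over 40 mm above the table; hook out beyond 1.45 rad (horizontal distance between sleeve_mouth and hook_pin below 0.005 m and z of sleeve_mouth in the frame of hook_pin below -0.014 m and value of joint hook above 1.45 rad and contact force between bucket and board above 0.8 N and angle between bucket's own z axis and vertical below 0.15 rad and linear speed of bucket below 0.02 m/s and height (world z) of bucket above 0.04 m and contact force between the fingers and bucket below 0.05 N); the robot touches nothing.
It fails at once if The bucket presses or knocks on the hook or board with more than 22 N (contact force between bucket and board above 22 N).
It fails at once if A bystander is moved by more than 25 mm (distance of any of tip_bucket, wine_a, olive_jar, tumbler_a, tumbler_b, coasters, jigger from where it was at the start of the episode above 0.025 m).
It also fails if it takes over 72 s, if anything falls off the work surface, if the arm or the gripper's body presses on something with over 40 N, if the wrist force passes 120 N, or if a joint passes its speed limit or range.

### The arm

A 6-joint arm with a two-finger parallel gripper is mounted at the origin on the work surface. World frame = base frame: x ahead of the robot, y to its left, z up, the work surface at z = 0. Lengths are in m, angles in rad, forces in N, time in s.
With the tool pointing down it reaches from about 0.275 to 0.725 m from the base axis. Payload 15.9 kg.
Tool frame: the origin (TCP) lies between the finger pads; the fingertips stand 22 mm ahead of it and the grasp point (between the pads) lies 3 mm ahead of it; z points along the fingers, y is the direction in which the jaws open and shut (so a half turn about z gives the same grasp; the last joint's range is limited). The gripper opens to 85 mm and grips with 20 to 120 N. Pads are 22 mm wide; open, the fingers measure 114 mm over their backs; the gripper's body (76 mm by 85 mm) begins 54 mm behind the grasp point. The pads swing forward as they close: fully open they stand 13 mm farther back than shut.
Start: joints at [1.134, 0.213, -0.034, 1.323, 0, 1.571], TCP at [0.212, 0.453, 0.253] pointing down, gripper open.
Joint ranges: [-2.98, 2.98], [-0.74, 1.72], [-1.14, 1.35], [-2.1, 2.04], [-1.57, 1.44], [-3.14, 3.14]. Speed limits (rad/s): [1.89, 1.89, 2.39, 2.57, 3.14, 3.14].

### API

Orientations are given as a unit quaternion [w, x, y, z].
In Python, from cell import * gives the robot as it stands. Calls block until the motion is done:
- movep(position, orientation): joint-space move of the TCP to a pose.
- move_linear(position, max_speed=0.15, frame=None): straight line of the TCP; frame=None keeps the orientation; max_speed is the mean speed in m/s.
- goto_joints(angles): joint-space move.
- gripper_open() and close(force=None): open the fingers fully, or close them until they stop; force is the grip in N (None keeps the last).
- sleep(seconds).
- ik(position, orientation): joint angles nearest the present ones, or None.
- read_state(): the state.
- read_camera(name): name is "scene" or "top" or "wrist"; returns (picture, depth): 400x640x3 uint8, red, green, blue; 400x640 float32, m along the optical axis (not along the pixel's ray), 0 where there is no reading.
- camera_info(name): a dict with "mtx" (3x3 intrinsics, pixels), "k1" (the pictures are not rectified: a ray, as slopes to the right and down, at radius r is drawn at 1 + k1 r^2 times it, then the intrinsics apply), "origin" and "orientation" of the camera in the world; the wrist camera has in their place "mount" (4x4, takes a point from camera to tool coordinates, whose origin is the TCP and whose axes are the flange's). Camera axes: x right, y down, z forward; pixel columns grow to the right and rows downward; lengths in m; the calibration is good to about 2 mm. A picture is of the moment at which its call begins: read the wrist's pose just before it. camera_info takes no time and is no camera call.
A pose or a line that the arm cannot do raises MotionError and nothing moves.
- job_done(): hands the job in, once; it reports no verdict.
Trained networks look in the newest picture that a camera, given by its name, has taken for a name from the list of things; names that differ only in an ending like _2 or _b are one class to them, and where a whole thing is asked for, a point or a joint stands for the part that bears it (a point fixed in the world has none). Each returns a list of dicts, best first, with "confidence" (0 to 1); they miss things now and then, are a little off and sometimes report something else, mostly with a low value. They report only what shows in the picture. A call takes as long as a camera call. They do not tell look-alikes from the thing itself.
- regions_of(query, camera): "pixels" (400x640 bool, what is visible of it) and "bbox" ([left, top, width, height] in pixels, round what is visible of it).
The state is a dict: "time": time; "q": joint angles; "qvel": joint speeds; "tau": joint torques, N m; "ee_pos": TCP position; "tcp_rot": TCP orientation; "contact_force": force on the tool from outside, world axes, zero at the start; "wrist_torque": the same for the moment, N m; "grip_width": finger opening in m.
Only numpy, scipy, OpenCV 4.12 (cv2) and the standard library are available. Lean on these libraries where they do the work, as an engineer would, in place of code of your own. Each camera call takes 0.05 s, during which the arm holds its last target.

## Working session

There is one attempt and no reset: what is moved stays moved. The work goes in short steps, each a Python script; the robot and the scene stay as the last script left them, time stands still between calls to the robot, and variables do not carry over. Pictures are saved under pics/ and viewed, and the job is handed in when it is done.

```bash
ls; mkdir -p pics; python3 - <<'E'
from cell import *
import cv2
for n in ("scene","top","wrist"):
    p,d=read_camera(n); cv2.imwrite(f"pics/{n}0.png",p[:,:,::-1])
    i=camera_info(n); print(n,i)
s=read_state();print(s)
E
```

```text
pics
scene {'mtx': array([[379.96830005,   0.        , 319.55610022],
       [  0.        , 379.96830005, 199.16516447],
       [  0.        ,   0.        ,   1.        ]]), 'k1': 0.001098319529648579, 'origin': array([1.31593399, 0.13137166, 1.04085269]), 'orientation': array([-0.20808464,  0.5713158 ,  0.74111285, -0.28469418])}
top {'mtx': array([[400.20034084,   0.        , 323.01462186],
       [  0.        , 400.20034084, 202.09321551],
       [  0.        ,   0.        ,   1.        ]]), 'k1': -0.012540190229908738, 'origin': array([ 0.45140357, -0.07870968,  1.16588858]), 'orientation': array([ 0.04754658, -0.69789283,  0.71415584, -0.02581366])}
wrist {'mtx': array([[277.95828534,   0.        , 321.16436136],
       [  0.        , 277.95828534, 198.85469056],
       [  0.        ,   0.        ,   1.        ]]), 'k1': 0.006666998707537761, 'mount': array([[ 1.16227374e-03, -9.55309624e-01, -2.95604756e-01,
         7.50837424e-02],
       [ 9.99997437e-01,  1.68472473e-03, -1.51270564e-03,
        -4.80940019e-04],
       [ 1.94311489e-03, -2.95602240e-01,  9.55309133e-01,
        -1.20298944e-01],
       [ 0.00000000e+00,  0.00000000e+00,  0.00000000e+00,
         1.00000000e+00]])}
{'time': 0.15, 'q': array([ 1.13398210e+00,  2.13229738e-01, -3.48669068e-02,  1.32349856e+00,
       -8.20636506e-06,  1.57083997e+00]), 'qvel': array([-0.00133384,  0.00166177,  0.00255423,  0.00092114, -0.0019544 ,
       -0.00140977]), 'tau': array([ 1.51956472e-03, -6.86406040e+01,  4.87245440e+01,  1.31297554e-02,
        1.00671159e-04,  2.62219737e-05]), 'ee_pos': array([0.21143322, 0.45284441, 0.25295559]), 'tcp_rot': array([-8.25338546e-05,  2.16696136e-01,  9.76239020e-01, -3.90839372e-04]), 'contact_force': array([-0.71972218,  0.0639506 , -0.94090693]), 'wrist_torque': array([0.0375982 , 0.00830239, 0.01303024]), 'grip_width': 0.08549625917553479}
```

View pics/scene0.png

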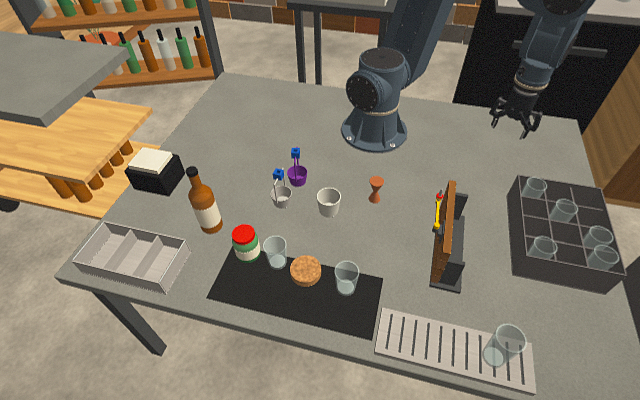

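View pics/top0.png

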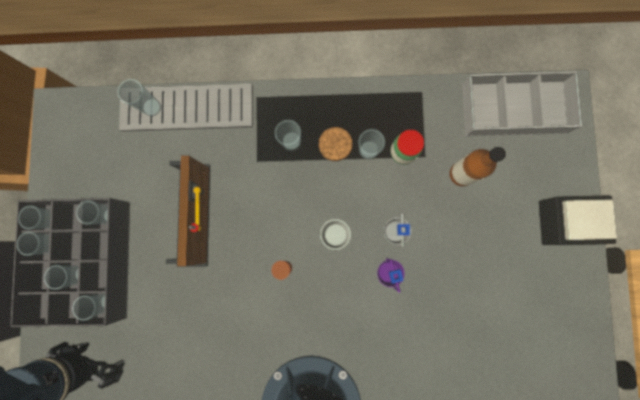

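View pics/wrist0.png

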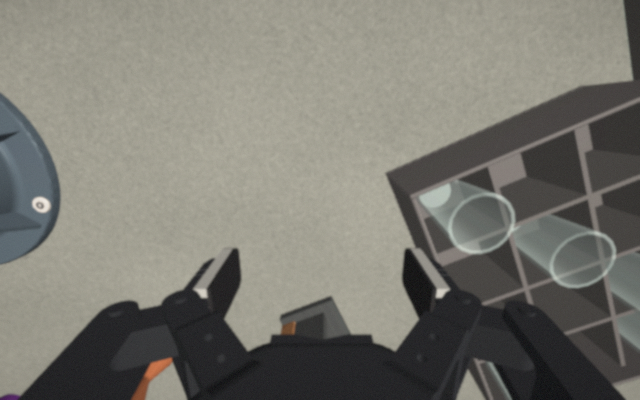

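The scene view shows the blue-sleeved steel bucket at (281,190), with its purple look-alike at (298,172). The board is at (448,235), with the hook folded and its red seat at (438,196). In the top view the bucket is at (400,230), the purple one at (391,272), and the board at (192,212) facing right (world -y).

```bash
cat > h.py <<'E'
from cell import *
import numpy as np, cv2
from scipy.spatial.transform import Rotation as R
def rot(q): return R.from_quat([q[1],q[2],q[3],q[0]]).as_matrix()
def quat(M):
    x=R.from_matrix(M).as_quat(); return [x[3],x[0],x[1],x[2]]
def campose(n,st=None):
    i=camera_info(n)
    if n=="wrist":
        st=st or read_state()
        T=np.eye(4);T[:3,:3]=rot(st["tcp_rot"]);T[:3,3]=st["ee_pos"]
        T=T@i["mount"]; return T[:3,:3],T[:3,3]
    return rot(i["orientation"]),np.array(i["origin"])
def rays(n,uv):
    i=camera_info(n); K=i["mtx"]
    p=cv2.undistortPoints(np.asarray(uv,float).reshape(-1,1,2),K,np.array([i["k1"],0,0,0])).reshape(-1,2)
    return np.c_[p,np.ones(len(p))]
def cloud(n,d,mask=None,st=None):
    if mask is None: mask=np.ones(d.shape,bool)
    v,u=np.nonzero(mask&(d>0)); r=rays(n,np.c_[u,v])
    Rm,o=campose(n,st); return (r*d[v,u][:,None])@Rm.T+o, np.c_[u,v]
def proj(n,P,st=None):
    Rm,o=campose(n,st); i=camera_info(n); c=(np.atleast_2d(P)-o)@Rm
    return cv2.projectPoints(c.reshape(-1,1,3),np.zeros(3),np.zeros(3),i["mtx"],np.array([i["k1"],0,0,0,0]))[0].reshape(-1,2)
def tri(obs):
    A=np.zeros((3,3));b=np.zeros(3)
    for (Rm,o,ray) in obs:
        v=Rm@ray; v/=np.linalg.norm(v); P=np.eye(3)-np.outer(v,v); A+=P;b+=P@o
    x=np.linalg.solve(A,b)
    return x,[np.linalg.norm((np.eye(3)-np.outer(Rm@r,Rm@r)/(r@r))@(x-o)) for Rm,o,r in obs]
def down(yaw): # tool pointing down, tool y axis at angle yaw from world x
    y=np.array([np.cos(yaw),np.sin(yaw),0]);z=np.array([0,0,-1.]);x=np.cross(y,z)
    return np.c_[x,y,z]
E
python3 - <<'E'
from h import *
for n in ("top","scene"):
    p,d=read_camera(n)
    for q in ("bucket","sleeve_mouth","hook_pin","hook","board","jigger","tip_bucket","wine_a","olive_jar","tumbler_a","coasters"):
        for r in regions_of(q,n)[:3]:
            if r["confidence"]<.3: continue
            c,_=cloud(n,d,r["pixels"])
            if len(c)==0: print(n,q,"nodepth",r["bbox"]);continue
            print(n,q,round(r["confidence"],2),r["bbox"],r["pixels"].sum(),np.median(c,0).round(3),c.min(0).round(3),c.max(0).round(3))
E
```

```text
top bucket 0.83 [372.9, 258.3, 32.4, 35.6] 639 [ 0.368 -0.222  0.038] [ 0.313 -0.268 -0.004] [ 0.409 -0.189  0.163]
top bucket 0.72 [383.8, 214.9, 24.3, 33.7] 591 [ 0.482 -0.247  0.03 ] [ 0.442 -0.285 -0.003] [ 0.524 -0.212  0.161]
top sleeve_mouth 0.87 [380.2, 261.1, 22.0, 25.0] 546 [ 0.369 -0.221  0.027] [ 0.324 -0.259 -0.004] [ 0.409 -0.192  0.163]
top sleeve_mouth 0.58 [384.3, 218.4, 28.8, 29.2] 624 [ 0.482 -0.247  0.035] [ 0.441 -0.285 -0.003] [ 0.524 -0.212  0.161]
top hook_pin 0.74 [275.0, 120.3, 25.4, 33.5] 623 [0.77  0.049 0.053] [ 0.722  0.012 -0.001] [0.794 0.081 0.101]
top hook_pin 0.6 [186.5, 186.3, 16.7, 45.7] 283 [0.53  0.267 0.176] [0.489 0.257 0.068] [0.612 0.294 0.225]
top hook 0.64 [190.9, 191.3, 13.4, 41.5] 193 [0.54  0.265 0.177] [0.489 0.257 0.156] [0.599 0.28  0.225]
top board 0.56 [166.0, 153.3, 49.2, 116.0] 3500 [0.541 0.293 0.142] [ 0.395  0.257 -0.004] [0.718 0.393 0.225]
top jigger 0.75 [270.7, 258.9, 24.0, 22.5] 317 [0.385 0.068 0.095] [ 0.354  0.044 -0.   ] [0.409 0.108 0.101]
top jigger 0.38 [276.1, 119.0, 24.3, 31.5] 625 [0.77  0.049 0.052] [ 0.722  0.
[... 1895 characters left out ...]
 0.66 [318.0, 187.0, 23.8, 29.7] 552 [ 0.465 -0.081  0.047] [ 0.438 -0.121  0.003] [ 0.522 -0.039  0.079]
scene wine_a 0.57 [186.5, 169.7, 33.9, 62.0] 1262 [ 0.667 -0.437  0.144] [ 0.49  -0.615 -0.001] [ 0.687 -0.414  0.273]
scene olive_jar 0.72 [230.2, 222.3, 29.1, 39.5] 897 [ 0.739 -0.277  0.085] [ 0.61  -0.379 -0.003] [ 0.763 -0.247  0.114]
scene tumbler_a 0.93 [334.7, 261.7, 19.9, 33.2] 649 [0.748 0.043 0.061] [ 0.71  -0.004  0.001] [0.798 0.077 0.099]
scene tumbler_a 0.6 [265.0, 238.2, 24.7, 31.1] 647 [ 0.727 -0.185  0.062] [ 0.693 -0.219 -0.002] [ 0.764 -0.149  0.099]
scene coasters 0.73 [292.9, 255.0, 26.6, 33.0] 783 [ 0.753 -0.083  0.027] [ 0.683 -0.132 -0.002] [ 0.794 -0.039  0.033]
```

```bash
python3 - <<'E'
from h import *
for n in ("top","scene"):
    p,d=read_camera(n)
    c,uv=cloud(n,d)
    m=(abs(c[:,2]-.176)<.006)&(c[:,0]>.3)&(c[:,0]<.75)&(c[:,1]>.2)&(c[:,1]<.4)
    rgb=p[uv[:,1],uv[:,0]].astype(int)
    yel=(rgb[:,0]>150)&(rgb[:,1]>120)&(rgb[:,2]<100); red=(rgb[:,0]>130)&(rgb[:,1]<70)&(rgb[:,2]<70)
    b=c[m&~yel&~red]; r=cv2.minAreaRect(b[:,:2].astype(np.float32)*1000); print(n,len(b),r)
    ar=(c[:,0]>.4)&(c[:,0]<.7)&(c[:,1]>.2)&(c[:,1]<.32)&(c[:,2]>.15)
    for nm,k in(("yel",yel&ar),("red",red&ar)):
        q=c[k]; print(nm,len(q),np.median(q,0).round(4),q.min(0).round(4),q.max(0).round(4),cv2.fitLine(q[:,:2].astype(np.float32),cv2.DIST_L2,0,.01,.01).ravel())
    # sleeve: blue
    blue=(rgb[:,2]>110)&(rgb[:,0]<80)&(rgb[:,1]<120)&(c[:,0]>.42)&(c[:,0]<.56)&(c[:,1]>-.32)&(c[:,1]<-.18)
    q=c[blue]; print("blue",len(q),np.median(q,0).round(4),q.min(0).round(4),q.max(0).round(4))
    t=q[q[:,2]>.148]; print(cv2.minAreaRect(t[:,:2].astype(np.float32)*1000), t.mean(0).round(4))
    y0,x0=(170,160) if n=="top" else (150,250)
cv2.imwrite("pics/c1.png",cv2.resize(read_camera("top")[0][140:280,150:240,::-1],None,fx=4,fy=4,interpolation=2))
cv2.imwrite("pics/c2.png",cv2.resize(read_camera("top")[0][190:300,350:440,::-1],None,fx=5,fy=5,interpolation=2))
cv2.imwrite("pics/c3.png",cv2.resize(read_camera("scene")[0][130:230,240:350,::-1],None,fx=5,fy=5,interpolation=2))
E
```

```text
top 1102 ((544.43896484375, 287.2434387207031), (54.594913482666016, 276.4984130859375), 88.96308898925781)
yel 130 [0.5633 0.2682 0.1754] [0.51   0.2624 0.1527] [0.6046 0.2827 0.1803] [0.99856114 0.05362454 0.5607933  0.2690049 ]
red 33 [0.4963 0.2641 0.1983] [0.4893 0.2567 0.1924] [0.5067 0.2745 0.2154] [ 0.98513615 -0.17177516  0.4969407   0.26477706]
blue 74 [ 0.4843 -0.2504  0.156 ] [ 0.4716 -0.2669  0.0053] [ 0.4945 -0.2349  0.1617]
((483.07598876953125, -247.9101104736328), (25.392574310302734, 22.681114196777344), 88.0669174194336) [ 0.4841 -0.248   0.1563]
scene 609 ((546.741943359375, 285.6075439453125), (52.16880798339844, 282.9398498535156), 89.14950561523438)
yel 105 [0.5588 0.267  0.1745] [0.422  0.2592 0.1679] [0.685  0.3131 0.1895] [0.9999132  0.0131729  0.5558298  0.27182624]
red 22 [0.5047 0.2623 0.1954] [0.4932 0.255  0.192 ] [0.5129 0.2751 0.2002] [0.08849374 0.9960767  0.5042413  0.26372805]
blue 63 [ 0.4849 -0.2437  0.154 ] [ 0.4715 -0.2653  0.1294] [ 0.5013 -0.2368  0.1601]
((486.75958251953125, -251.35702514648438), (28.001018524169922, 28.252248764038086), 83.31322479248047) [ 0.4854 -0.2502  0.1547]
```

View pics/c1.png

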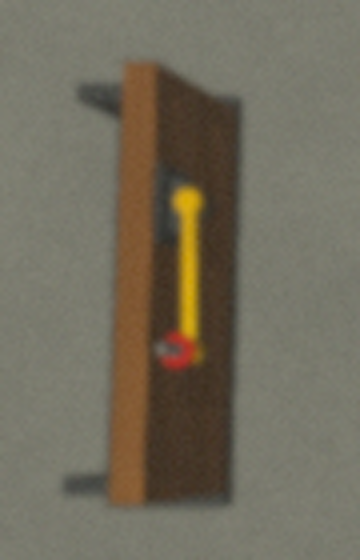

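View pics/c2.png

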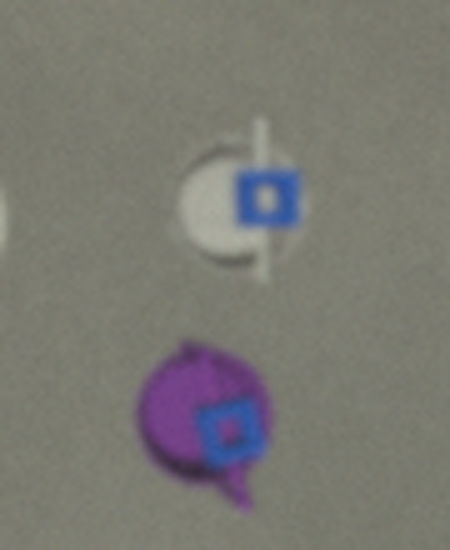

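View pics/c3.png

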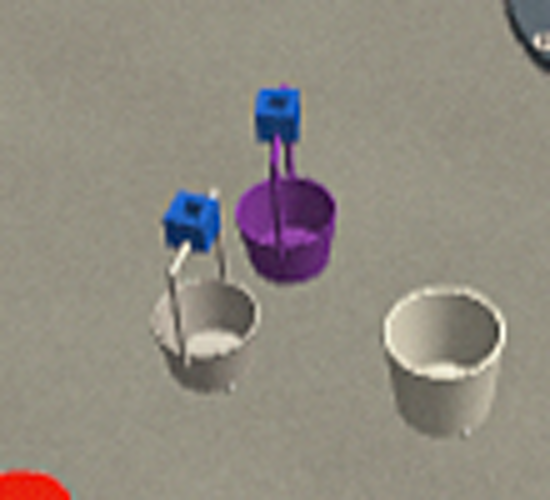

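The zoomed crops show the bucket's arch lying along world x, with its sleeve bore at (0.485,-0.249). The hook is folded, with the hinge near x 0.6 and the red seat and pin near (0.50,0.264). Next I'll look at the hook and pin with the wrist camera.

```bash
python3 - <<'E'
from h import *
Q=quat(down(np.deg2rad(135)))
t=np.array([.52,.275,.345])
print(ik(t,Q), ik([.60,.17,.225],Q))
movep(t,Q)
sleep(.3)
st=read_state(); p,d=read_camera("wrist")
print(st["time"],st["ee_pos"],st["q"].round(2)); cv2.imwrite("pics/w1.png",p[:,:,::-1]); np.savez("w1.npz",p=p,d=d,st=st)
print(proj("wrist",[[.5,.2645,.225],[.5,.2645,.175],[.596,.27,.175]],st))
c,uv=cloud("wrist",d,None,st); rgb=p[uv[:,1],uv[:,0]].astype(int)
yel=(rgb[:,0]>140)&(rgb[:,1]>110)&(rgb[:,2]<90)&(c[:,2]>.15)
q=c[yel];print(len(q),q.min(0),q.max(0),cv2.fitLine(q[:,:2].astype(np.float32),cv2.DIST_L2,0,.01,.01).ravel())
red=(rgb[:,0]>120)&(rgb[:,1]<70)&(rgb[:,2]<70)&(c[:,2]>.15);q=c[red];print(len(q),q.mean(0),q.min(0),q.max(0),np.percentile(q[:,2],[5,50,95]))
E
```

```text
[ 0.48645734  0.42519359  0.49119196  1.6367947   0.         -0.29894082] [ 0.27609702  0.48216543  0.27540709  1.36403799  0.         -0.50930114]
3.5417 [0.51976959 0.27531007 0.3450274 ] [ 0.49  0.43  0.49  1.64  0.   -0.3 ]
[[329.04088903 177.5307641 ]
 [327.79542796 167.0851078 ]
 [270.68048333 229.7590804 ]]
4946 [0.40628266 0.25881983 0.15189456] [0.68439701 0.31310123 0.19698482] [ 0.99925476 -0.03859963  0.5338037   0.29601362]
149 [0.49661119 0.26345393 0.19648855] [0.48856503 0.25572207 0.19382526] [0.50923164 0.27494635 0.19794382] [0.19552286 0.1965228  0.19750016]
```

View pics/w1.png

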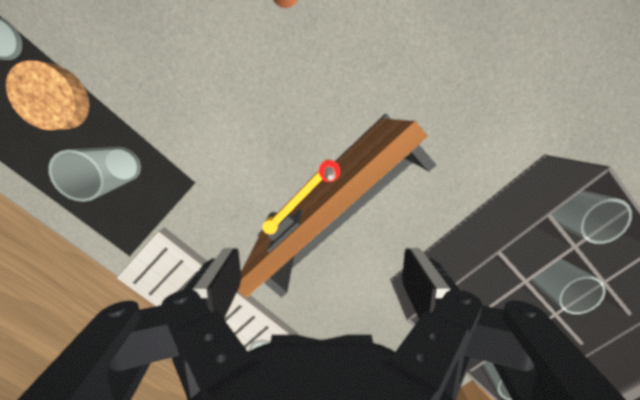

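The wrist view shows the folded hook, with the yellow hinge knob at (270,227) and the red seat ring with the pin at (329,170), just in front of the board's top edge.

```bash
python3 - <<'E'
from h import *
z=np.load("w1.npz",allow_pickle=True);p,d,st=z["p"],z["d"],z["st"].item()
Rm,o=campose("wrist",st)
def atz(uv,zz):
    r=rays("wrist",uv)@Rm.T; return o+r*((zz-o[2])/r[:,2])[:,None]
hsv=cv2.cvtColor(p,cv2.COLOR_RGB2HSV)
red=((hsv[...,0]<6)|(hsv[...,0]>174))&(hsv[...,1]>170)&(hsv[...,2]>110); red[:140]=0;red[200:]=0;red[:,:300]=0;red[:,360:]=0
v,u=np.nonzero(red);h=cv2.convexHull(np.c_[u,v].astype(np.float32)); 
P=atz(h.reshape(-1,2),.1965)
print("seat",cv2.minEnclosingCircle((P[:,:2]*1000).astype(np.float32)))
yel=(hsv[...,0]>20)&(hsv[...,0]<32)&(hsv[...,1]>190)&(hsv[...,2]>150);yel[:150]=0;yel[250:]=0;yel[:,:255]=0;yel[:,340:]=0
v,u=np.nonzero(yel); P=atz(np.c_[u,v],.175);print(P.min(0),P.max(0))
arm=P[(P[:,0]<.58)&(P[:,0]>.515)];kn=P[P[:,0]>.585]
print("arm",cv2.fitLine(arm[:,:2].astype(np.float32),cv2.DIST_L2,0,.01,.01).ravel()); print("knob",cv2.minEnclosingCircle((kn[:,:2]*1000).astype(np.float32)),len(kn))
cv2.imwrite("pics/w1c.png",cv2.resize(p[130:300,230:440,::-1],None,fx=3.5,fy=3.5,interpolation=2))
c,uv=cloud("wrist",d,None,st)
m=(abs(c[:,2]-.176)<.005)&(c[:,1]>.25)&(c[:,1]<.35);hh=hsv[uv[:,1],uv[:,0]];m&=(hh[:,0]<18)&(hh[:,0]>8)
b=c[m];print("board",cv2.minAreaRect((b[:,:2]*1000).astype(np.float32)))
for lo in np.arange(.4,.7,.04):
    s=b[(b[:,0]>lo)&(b[:,0]<lo+.04)]; print(round(lo,2),np.percentile(s[:,1],[3,97]).round(4) if len(s)>5 else None)
E
```

```text
seat ((499.3412780761719, 265.28765869140625), 11.13302230834961)
[0.51338408 0.25914164 0.175     ] [0.60260759 0.26996394 0.175     ]
arm [ 0.9956287  -0.0933994   0.54725635  0.26840338]
knob ((593.8917236328125, 264.0083923339844), 9.31670093536377) 18
board ((544.2229614257812, 285.9127502441406), (50.96704864501953, 279.6902770996094), 88.9426498413086)
0.4 [0.2915 0.3125]
0.44 [0.2909 0.3118]
0.48 [0.2901 0.3112]
0.52 [0.2896 0.3104]
0.56 [0.2881 0.3097]
0.6 [0.2878 0.3091]
0.64 [0.2876 0.3084]
0.68 [0.2951 0.3082]
```

View pics/w1c.png

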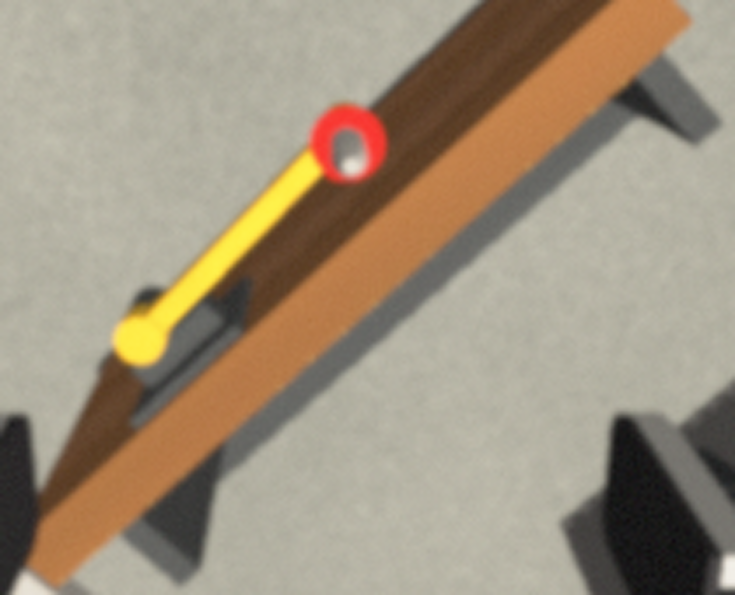

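```bash
python3 - <<'E'
from h import *
Q=quat(down(np.deg2rad(135)))
movep([.4993,.265,.26],Q); move_linear([.4993,.265,.228],.1)
f0=read_state()["contact_force"]; close(20)
s=read_state(); print(s["time"],s["grip_width"],s["contact_force"]-f0)
H=np.array([.5938,.2655]); yb=-.0185
a0=np.arctan2(.265-H[1],.4993-H[0])%(2*np.pi)  # ~pi
r=.095; aend=np.pi*1.5+yb
for a in np.append(np.linspace(a0,aend,8)[1:],[aend+.02,aend+.035]):
    P=[*(H+r*np.array([np.cos(a),np.sin(a)])),.228]
    move_linear(P,.12); s=read_state(); print(round(s["time"],2),round(a-np.pi-yb,3),s["ee_pos"].round(4),(s["contact_force"]-f0).round(1),s["grip_width"].round(4))
E
```

```text
5.225 0.008780615861982269 [-3.92974223  0.36727604  2.33149014]Traceback (most recent call last):
  File "<stdin>", line 11, in <module>
AttributeError: 'float' object has no attribute 'round'
```

```bash
python3 - <<'E'
from h import *
f0=np.array([0,0,0.])
H=np.array([.5938,.2655]); yb=-.0185
s=read_state(); e=s["ee_pos"]; print(s["time"],e,s["contact_force"],s["grip_width"])
a0=np.arctan2(e[1]-H[1],e[0]-H[0])%(2*np.pi)
r=.095; aend=np.pi*1.5+yb
for a in np.append(np.linspace(a0,aend,7)[1:],[aend+.02,aend+.035]):
    P=[*(H+r*np.array([np.cos(a),np.sin(a)])),.228]
    move_linear(P,.12); s=read_state(); print(round(s["time"],2),round(a-np.pi-yb,3),s["ee_pos"].round(4),(s["contact_force"]-f0).round(1),round(s["grip_width"],4))
E
```

```text
5.55 [0.50129236 0.24359933 0.2280318 ] [-0.49461149 -3.82703715  3.31178903] 0.008679925431052303
5.88 0.471 [0.5082 0.2237 0.2279] [-3.3 -4.6  4.7] 0.0085
6.2 0.691 [0.5195 0.2063 0.2279] [-1.6 -4.3  2.4] 0.0086
6.53 0.911 [0.5342 0.1917 0.2279] [-0.8 -5.7  1. ] 0.0086
6.85 1.131 [0.5519 0.1807 0.228 ] [ 2.6 -2.3 -0.6] 0.0088
7.17 1.351 [0.5715 0.1736 0.228 ] [ 1.8  0.9 -1.4] 0.0086
7.5 1.571 [0.5915 0.1711 0.228 ] [-1.5  2.3 -0.2] 0.0083
7.75 1.591 [0.5919 0.1711 0.2279] [-14.6   2.2   6.1] 0.0088
8.0 1.606 [0.5922 0.1711 0.2278] [-23.5   1.5  10.4] 0.0087
```

```bash
python3 - <<'E'
from h import *
s=read_state();e=s["ee_pos"]
move_linear([.5919,e[1],.228],.1); sleep(.2); print(read_state()["ee_pos"],read_state()["contact_force"])
gripper_open(); move_linear([.5919,e[1],.30],.2)
Q=quat(down(np.deg2rad(135)))
# view pose: shift away so the pin lies mid-image
movep([.61,.19,.345],Q); sleep(.3)
st=read_state();p,d=read_camera("wrist");print(st["time"]); cv2.imwrite("pics/w2.png",p[:,:,::-1]); np.savez("w2.npz",p=p,d=d,st=st)
Rm,o=campose("wrist",st)
def atz(uv,zz):
    r=rays("wrist",uv)@Rm.T; return o+r*((zz-o[2])/r[:,2])[:,None]
hsv=cv2.cvtColor(p,cv2.COLOR_RGB2HSV)
print(proj("wrist",[.5917,.171,.1965],st))
red=((hsv[...,0]<6)|(hsv[...,0]>174))&(hsv[...,1]>170)&(hsv[...,2]>110)
uu,vv=proj("wrist",[.5917,.171,.1965],st)[0].astype(int); mk=np.zeros_like(red);mk[vv-30:vv+30,uu-30:uu+30]=1;red&=mk
v,u=np.nonzero(red);h=cv2.convexHull(np.c_[u,v].astype(np.float32)); 
P=atz(h.reshape(-1,2),.1965)
print("seat",cv2.minEnclosingCircle((P[:,:2]*1000).astype(np.float32)))
c,uv=cloud("wrist",d,red,st);print(np.percentile(c[:,2],[5,50,95]))
yel=(hsv[...,0]>20)&(hsv[...,0]<32)&(hsv[...,1]>190)&(hsv[...,2]>150)&(np.roll(mk,(15,-10),(0,1))|True)
c,uv=cloud("wrist",d,yel,st);k=(c[:,2]>.165)&(c[:,2]<.185)&(c[:,0]>.55)&(c[:,0]<.63)&(c[:,1]<.285);uv=uv[k];P=atz(uv,.175);print(P.min(0),P.max(0))
A=P[(P[:,1]>.19)&(P[:,1]<.25)];print(cv2.fitLine(A[:,:2].astype(np.float32),cv2.DIST_L2,0,.01,.01).ravel())
E
```

```text
[0.59158531 0.17114195 0.2280025 ] [-7.3584294  -1.01618017  3.14221325]
10.4083
[[321.18351041 166.96755155]]
seat ((592.137451171875, 171.15330505371094), 9.613216400146484)
[0.1956287  0.19663437 0.197647  ]
[0.58635454 0.23519787 0.175     ] [0.59904092 0.26402696 0.175     ]
[4.8609174e-04 9.9999988e-01 5.8949345e-01 2.4064556e-01]
```

View pics/w2.png

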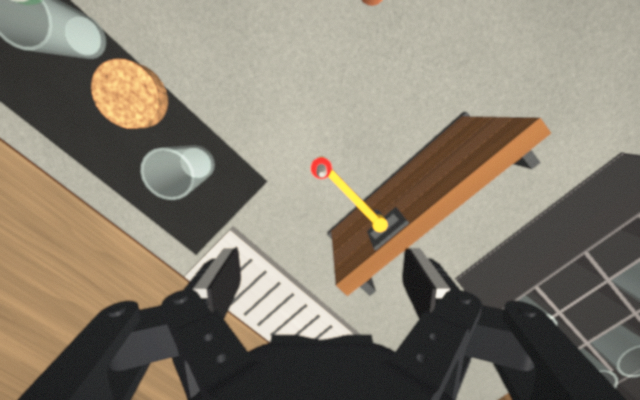

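The hook now stands square to the board, with its seat ring at (320,168) and hinge at (380,225). The pin is at (0.592,0.171) and the seat top at z≈0.1966. Next I'll look at the bucket.

```bash
cat > look.py <<'E'
from h import *
def look(tag):
    st=read_state();p,d=read_camera("wrist"); cv2.imwrite(f"pics/{tag}.png",p[:,:,::-1]); np.savez(f"{tag}.npz",p=p,d=d,st=st)
    hsv=cv2.cvtColor(p,cv2.COLOR_RGB2HSV)
    blue=(hsv[...,0]>100)&(hsv[...,0]<125)&(hsv[...,1]>150)&(hsv[...,2]>90)
    c,uv=cloud("wrist",d,blue,st)
    k=(abs(c[:,0]-.485)<.05)&(abs(c[:,1]+.249)<.05); c=c[k];uv=uv[k]
    zt=np.percentile(c[:,2],90); t=abs(c[:,2]-zt)<.004
    print(tag,st["time"],len(c),"top z",np.median(c[t,2]).round(4),"min",c[:,2].min().round(4))
    Rm,o=campose("wrist",st)
    # top face: at plane z
    u=uv[t].astype(np.float32); r=rays("wrist",u)@Rm.T; P=o+r*((np.median(c[t,2])-o[2])/r[:,2])[:,None]
    print(cv2.minAreaRect((P[:,:2]*1000).astype(np.float32)), "mean px",u.mean(0))
    return Rm,o,rays("wrist",u.mean(0))[0]
E
python3 - <<'E'
from look import *
Q=quat(down(np.pi/2))
movep([.515,-.25,.31],Q); sleep(.3); a=look("w3"); print(read_state()["q"].round(2))
move_linear([.505,-.285,.34],.2); sleep(.25); b=look("w4")
print(tri([a,b]))
E
```

```text
w3 12.4167 561 top z 0.1556 min 0.138
((483.0712585449219, -252.8833465576172), (26.767030715942383, 26.041439056396484), 0.1272321492433548) mean px [318.8663  158.65536]
[-0.45  0.37  0.32  1.52  0.   -0.45]
w4 13.1 509 top z 0.1554 min 0.1357
((483.3498229980469, -253.22349548339844), (27.1362361907959, 27.751537322998047), 87.39781951904297) mean px [350.19037 163.82275]
(array([ 0.48363275, -0.25298387,  0.15176249]), [np.float64(4.994458125276348e-06), np.float64(4.9944581254347835e-06)])
```

View pics/w3.png

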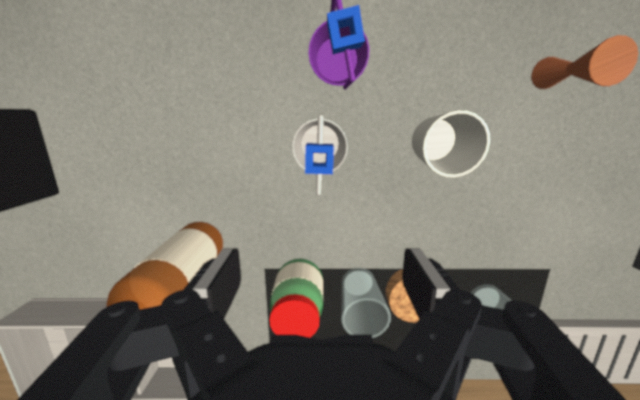

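The wrist view shows the steel bucket with its sleeve at (319,158), and the purple one above it at (345,30). Two views agree on the sleeve at (0.4833,-0.2531), top z 0.1555 (from the text: 0.156). I'll grasp it now.

```bash
python3 - <<'E'
from h import *
Q=quat(down(np.deg2rad(89)))
movep([.4834,-.253,.21],Q); move_linear([.4834,-.253,.150],.12)
print(read_state()["contact_force"])
close(50); sleep(.2); s=read_state(); print(s["time"],s["grip_width"],s["contact_force"],s["ee_pos"])
move_linear([.4834,-.253,.165],.06); sleep(.2); s=read_state(); print(s["grip_width"],s["contact_force"])
move_linear([.4834,-.253,.29],.2); sleep(.2); s=read_state(); print(s["time"],s["grip_width"],s["contact_force"],s["wrist_torque"])
for n in ("scene","wrist"):
    p,d=read_camera(n); cv2.imwrite(f"pics/{n}5.png",p[:,:,::-1]); np.savez(f"{n}5.npz",p=p,d=d,st=read_state())
E
```

```text
[-0.24552924  0.4816961   0.68205987]
15.175 0.027407608996283556 [-1.14115268  2.40444318  4.83445016] [ 0.48356542 -0.25289926  0.15038604]
0.027384391109070396 [ 0.73261147  0.02366624 -2.90441509]
16.75 0.027527792049701898 [-0.536867    0.54658604 -2.65369359] [ 0.01694546 -0.01999811 -0.0147812 ]
```

View pics/scene5.png

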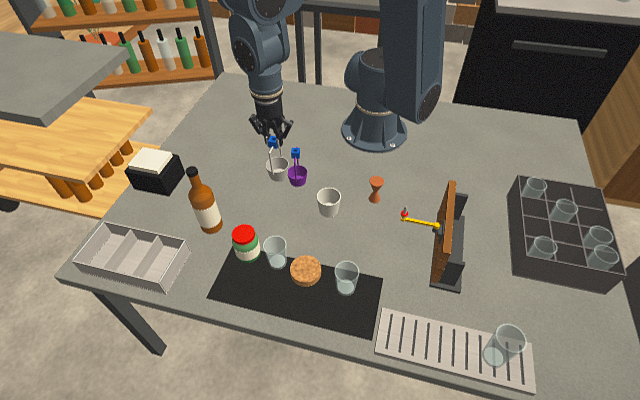

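View pics/wrist5.png

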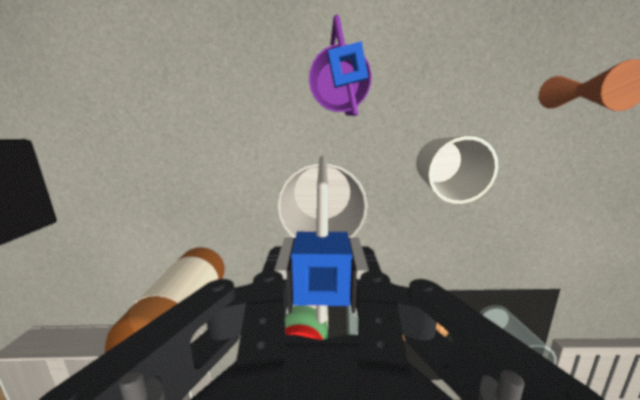

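The bucket is lifted clear of the table. The wrist view shows the held sleeve between the pads, with its bore at about (323,279).

```bash
python3 - <<'E'
from h import *
z=np.load("wrist5.npz",allow_pickle=True);p,d,st=z["p"],z["d"],z["st"].item()
cv2.imwrite("pics/w5c.png",cv2.resize(p[220:320,270:375,::-1],None,fx=5,fy=5,interpolation=2))
Rm,o=campose("wrist",st)
hsv=cv2.cvtColor(p,cv2.COLOR_RGB2HSV)
blue=(hsv[...,0]>100)&(hsv[...,0]<125)&(hsv[...,1]>130);blue[:220]=0
c,uv=cloud("wrist",d,blue,st);t=c[:,2]>np.percentile(c[:,2],60)-.002
zt=np.median(c[c[:,2]>np.percentile(c[:,2],50),2]);print(zt,np.percentile(c[:,2],[5,30,50,70,95]).round(4), st["ee_pos"])
m=np.zeros(d.shape,np.uint8); 
k=abs(c[:,2]-zt)<.004; m[uv[k,1],uv[k,0]]=255
r=rays("wrist",uv[k])@Rm.T; P=o+r*((zt-o[2])/r[:,2])[:,None]
print(P.min(0),P.max(0),cv2.minAreaRect((P[:,:2]*1000).astype(np.float32)))
cs,hi=cv2.findContours(m,cv2.RETR_CCOMP,cv2.CHAIN_APPROX_NONE)
for cc,h in zip(cs,hi[0]):
    if cv2.contourArea(cc)>40:
        q=cc.reshape(-1,2);r=rays("wrist",q)@Rm.T; P=o+r*((zt-o[2])/r[:,2])[:,None]; print("hole" if h[3]>=0 else "outer",cv2.minAreaRect((P[:,:2]*1000).astype(np.float32)))
E
```

```text
0.2947605585777717 [0.2745 0.2887 0.294  0.2946 0.2955] [ 0.48314907 -0.25289999  0.28935771]
[ 0.46715372 -0.26761105  0.29476056] [ 0.49730844 -0.23913788  0.29476056] ((482.2186279296875, -253.4476318359375), (28.333261489868164, 29.78241729736328), 89.1019515991211)
outer ((482.2186279296875, -253.4476318359375), (28.333261489868164, 29.78241729736328), 89.1019515991211)
hole ((481.81927490234375, -253.2570343017578), (13.11253833770752, 12.483248710632324), 88.2726058959961)
```

View pics/w5c.png

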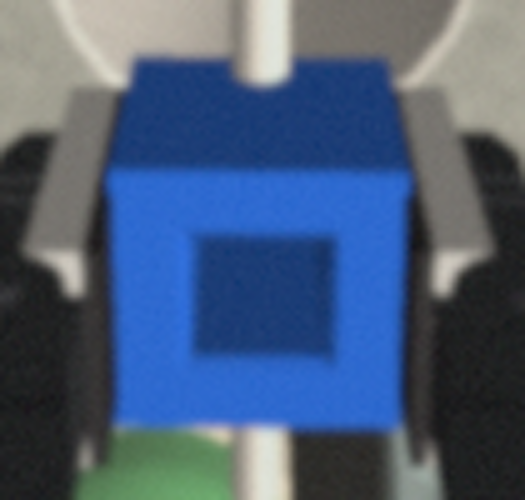

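```bash
python3 - <<'E'
from h import *
move_linear([.592,.075,.29],.2); move_linear([.592,.075,.256],.15); sleep(.3)
st=read_state();p,d=read_camera("wrist");print(st["time"],st["ee_pos"],st["contact_force"]); cv2.imwrite("pics/w6.png",p[:,:,::-1]); np.savez("w6.npz",p=p,d=d,st=st)
q,_=read_camera("scene"); cv2.imwrite("pics/s6.png",q[100:300,300:560][:,:,::-1].repeat(3,0).repeat(3,1))
print(proj("wrist",[[.592,.171,.1966],[.592,.171,.225]],st))
E
```

```text
19.4 [0.59230758 0.07498497 0.25671576] [-0.0751274  -0.27988132 -3.67522596]
[[460.21081593 223.22714344]
 [482.86239127 241.25247451]]
```

View pics/w6.png

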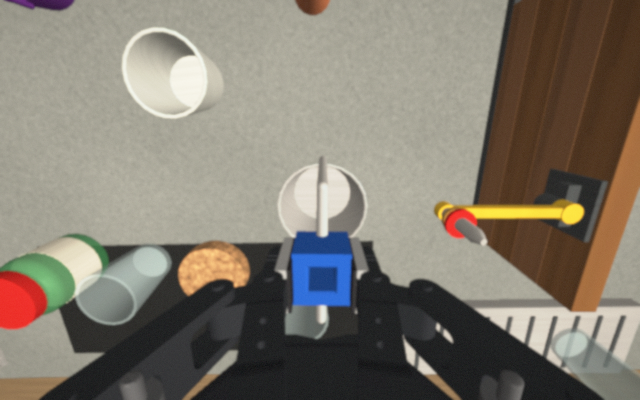

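View pics/s6.png

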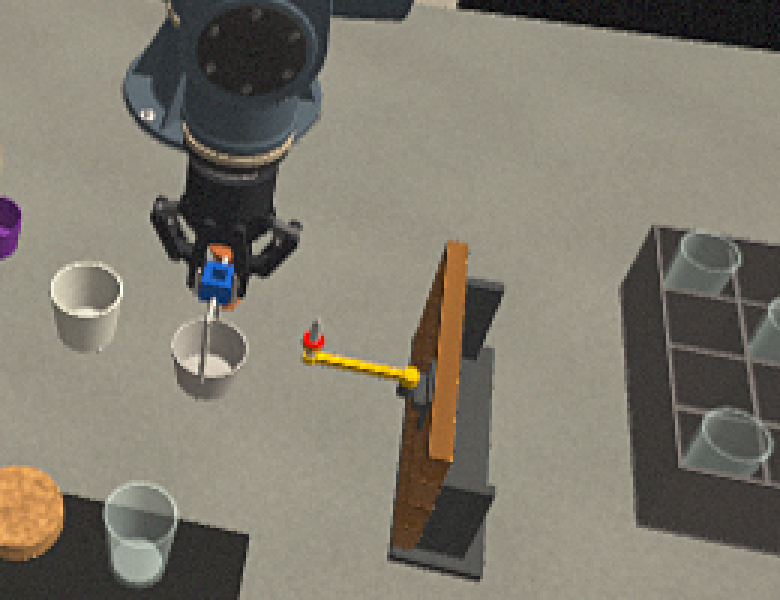

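The bucket is held in front of the hook. In the wrist view the pin tip is at about (484,239), the seat at (460,223) and the held bore at (323,279). I'll refine the relative offset from this picture.

```bash
python3 - <<'E'
from h import *
z=np.load("w6.npz",allow_pickle=True);p,d,st=z["p"],z["d"],z["st"].item()
c0=p[195:255,430:500,::-1]; cv2.imwrite("pics/w6c.png",cv2.resize(c0,None,fx=8,fy=8,interpolation=cv2.INTER_CUBIC))
Rm,o=campose("wrist",st)
hsv=cv2.cvtColor(p,cv2.COLOR_RGB2HSV)
def atz(uv,zz):
    r=rays("wrist",uv)@Rm.T; return o+r*((zz-o[2])/r[:,2])[:,None]
red=((hsv[...,0]<8)|(hsv[...,0]>172))&(hsv[...,1]>150)&(hsv[...,2]>100);red[:195]=0;red[255:]=0;red[:,:430]=0;red[:,500:]=0
c,uv=cloud("wrist",d,red,st);print("seat z",np.percentile(c[:,2],[10,50,90]).round(4))
k=c[:,2]>.194;P=atz(uv[k],.1966)
e=cv2.fitEllipse(cv2.convexHull((P[:,:2]*1000).astype(np.float32)));print("seat",cv2.minEnclosingCircle((P[:,:2]*1000).astype(np.float32)),e)
# pin: grey points above seat
m=np.zeros(d.shape,bool);m[200:255,440:495]=1;m&=hsv[...,1]<90
c,uv=cloud("wrist",d,m,st);k=(c[:,2]>.2);c=c[k];print(len(c),c[:,2].max(),uv[k].min(0),uv[k].max(0))
for lo in np.arange(.2,.23,.005):
    s=c[(c[:,2]>=lo)&(c[:,2]<lo+.005)]; print(round(lo,3),len(s),s.mean(0).round(4) if len(s) else"")
# bore
blue=(hsv[...,0]>100)&(hsv[...,0]<125)&(hsv[...,1]>130);blue[:220]=0
c,uv=cloud("wrist",d,blue,st);zt=st["ee_pos"][2]+.0054;k=abs(c[:,2]-zt)<.004;mm=np.zeros(d.shape,np.uint8);mm[uv[k,1],uv[k,0]]=255
cs,hi=cv2.findContours(mm,cv2.RETR_CCOMP,cv2.CHAIN_APPROX_NONE)
for cc,h in zip(cs,hi[0]):
    if cv2.contourArea(cc)>40: print(h[3]>=0,cv2.minAreaRect((atz(cc.reshape(-1,2),zt)[:,:2]*1000).astype(np.float32)))
print(st["ee_pos"])
print("tip at px",[(u,v,atz([[u,v]],.225)[0].round(4)) for u,v in((483,240),(485,240),(484,238))])
E
```

```text
seat z [0.1954 0.1964 0.1972]
seat ((591.8026123046875, 171.03306579589844), 11.029712677001953) ((592.2156372070312, 171.07925415039062), (19.879222869873047, 23.006912231445312), 144.30677795410156)
421 0.22564746481048223 [457 220] [486 244]
0.2 55 [0.5901 0.1684 0.2025]
0.205 59 [0.5898 0.1685 0.2075]
0.21 81 [0.5901 0.1687 0.2126]
0.215 120 [0.5905 0.1695 0.2175]
0.22 102 [0.5915 0.1706 0.2226]
0.225 4 [0.5923 0.1712 0.2254]
False ((591.3713989257812, 74.44004821777344), (28.329147338867188, 29.823450088500977), 89.11298370361328)
True ((591.231201171875, 74.61839294433594), (13.250515937805176, 11.932755470275879), 89.12593078613281)
[0.59230758 0.07498497 0.25671576]
tip at px [(483, 240, array([0.5912, 0.171 , 0.225 ])), (485, 240, array([0.5912, 0.1721, 0.225 ])), (484, 238, array([0.5899, 0.1713, 0.225 ]))]
```

View pics/w6c.png

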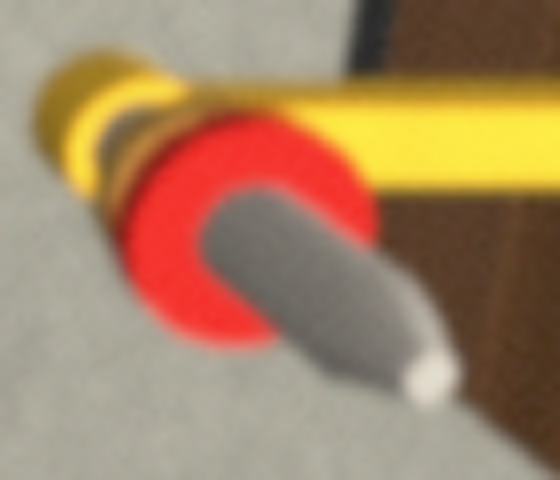

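```bash
python3 - <<'E'
from h import *
f0=read_state()["contact_force"]
move_linear([.5929,.13,.256],.1); print((read_state()["contact_force"]-f0).round(1))
move_linear([.5929,.1715,.256],.08); sleep(.3); s=read_state(); print(s["time"],s["ee_pos"],(s["contact_force"]-f0).round(1))
f0=s["contact_force"]
for z in (.250,.246,.243,.240,.237):
    move_linear([.5929,.1715,z],.03); s=read_state(); f=s["contact_force"]-f0; print(round(s["time"],2),s["ee_pos"].round(4),"mouth",round(s["ee_pos"][2]-.0206,4),f.round(1))
    if f[2]>3 or np.hypot(*f[:2])>4: print("stop");break
p,d=read_camera("wrist"); cv2.imwrite("pics/w7.png",p[:,:,::-1]); q,_=read_camera("scene"); cv2.imwrite("pics/s7.png",q[150:250,350:470][:,:,::-1].repeat(6,0).repeat(6,1))
E
```

```text
[ 0.1 -0.5 -0.4]
21.1667 [0.59292504 0.17116763 0.25604527] [-0.6 -0.6  0.8]
21.52 [0.5927 0.1714 0.2497] mouth 0.2291 [ 0.1  0.2 -0.4]
21.8 [0.5928 0.1715 0.2458] mouth 0.2252 [ 0.7  0.7 -0.5]
22.05 [0.5928 0.1715 0.2428] mouth 0.2222 [0.5 0.2 0.4]
22.3 [0.5928 0.1715 0.2398] mouth 0.2192 [0.5 0.4 0.3]
22.55 [0.5928 0.1715 0.2368] mouth 0.2162 [ 0.6  0.4 -0.1]
```

View pics/w7.png

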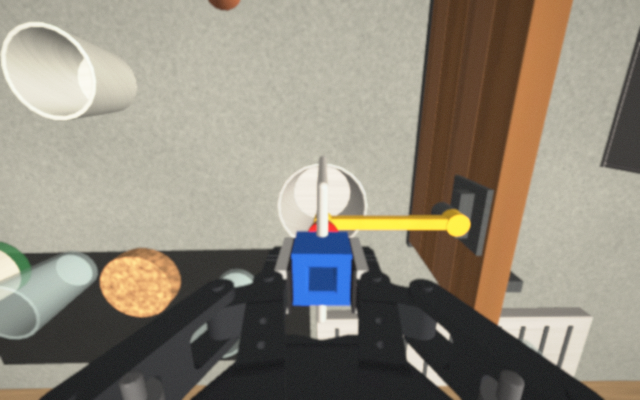

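View pics/s7.png

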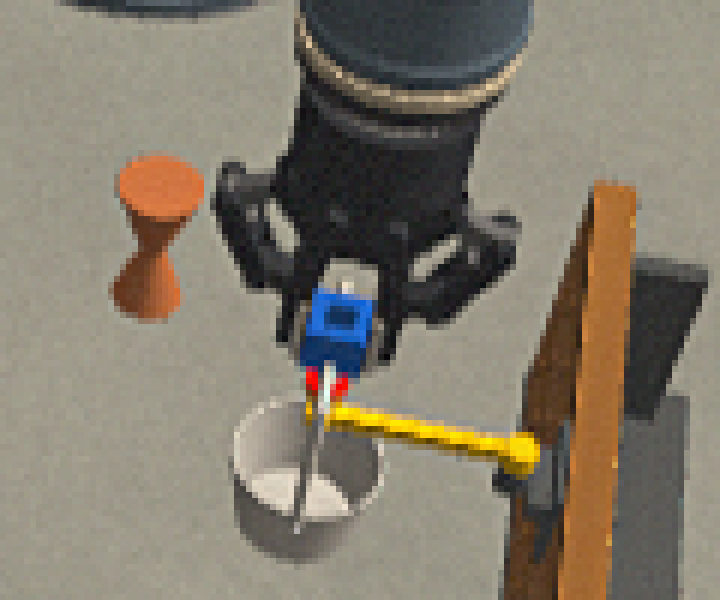

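The sleeve is over the pin with no side force, and the red seat still shows below it. I'll continue down to the seat in small steps.

```bash
python3 - <<'E'
from h import *
sleep(.3); F=[]
for _ in range(5): F.append(read_state()["contact_force"]); sleep(.03)
f0=np.mean(F,0); print(f0)
def meas():
    L=[]
    for _ in range(4): s=read_state(); L.append(s["contact_force"]-f0); sleep(.02)
    f=np.mean(L,0); print(round(s["time"],2),"tcp",s["ee_pos"].round(4),"mouth",round(s["ee_pos"][2]-.0206,4),f.round(1),round(s["grip_width"],4)); return f
z=.237
while z>.2115:
    z-= .003 if z>.2215 else .0005
    move_linear([.5929,.1715,z],.02); f=meas()
    if f[2]>9 or (z>.2215 and f[2]>4) or np.hypot(*f[:2])>6: break
sleep(.3); meas()
E
```

```text
[ 0.19796278 -0.29266819 -2.45823894]
23.47 tcp [0.5928 0.1715 0.2339] mouth 0.2133 [ 0.1  0.2 -0.6] 0.0275
23.83 tcp [0.5929 0.1715 0.2309] mouth 0.2103 [-0.1  0.3 -0.5] 0.0271
24.2 tcp [0.5929 0.1715 0.2279] mouth 0.2073 [-0.4  0.8 -0.2] 0.0273
24.57 tcp [0.5928 0.1715 0.2249] mouth 0.2043 [ 0.2  0.3 -0.2] 0.0271
24.93 tcp [0.5928 0.1715 0.2219] mouth 0.2013 [ 0.  -0.1 -0.1] 0.0277
25.3 tcp [0.5929 0.1715 0.219 ] mouth 0.1984 [-0.3  0.5 -0.6] 0.0276
25.62 tcp [0.5929 0.1715 0.2185] mouth 0.1979 [-0.7 -0.1 -0.6] 0.0271
25.93 tcp [0.5929 0.1715 0.218 ] mouth 0.1974 [-0.4  0.4 -0.3] 0.027
26.25 tcp [0.5929 0.1715 0.2175] mouth 0.1969 [-0.1  0.1 -0.3] 0.0272
26.57 tcp [0.5929 0.1715 0.2171] mouth 0.1965 [-0.1  0.4  0.9] 0.0274
26.88 tcp [0.5929 0.1715 0.2166] mouth 0.196 [-1.  -0.2  2.3] 0.0272
27.2 tcp [0.593  0.1715 0.2161] mouth 0.1955 [-1.  -0.2  4.4] 0.0272
27.52 tcp [0.593  0.1715 0.2156] mouth 0.195 [-0.9 -0.6  6.5] 0.0276
27.83 tcp [0.593  0.1715 0.2152] mouth 0.1946 [-1.4 -0.6  8.2] 0.0272
28.15 tcp [0.593  0.1715 0.2148] mouth 0.1942 [-1.6 -0.2  9.5] 0.0272
28.52 tcp [0.593  0.1715 0.2148] mouth 0.1942 [-1.7 -0.7  9.2] 0.0272
```

```bash
python3 - <<'E'
from h import *
e=read_state()["ee_pos"]
sleep(.2); move_linear([.5929,.1715,.2163],.02); sleep(.2); s=read_state(); print(s["ee_pos"],s["contact_force"])
gripper_open(); sleep(.3); s=read_state(); print(s["grip_width"],s["contact_force"])
move_linear([.5929,.1715,.30],.12); move_linear([.56,.10,.36],.2); sleep(.5)
st=read_state();print(st["time"],st["contact_force"])
p,d=read_camera("wrist"); cv2.imwrite("pics/w8.png",p[:,:,::-1]); q,dq=read_camera("scene"); cv2.imwrite("pics/s8.png",q[150:280,350:500][:,:,::-1].repeat(5,0).repeat(5,1))
np.savez("w8.npz",p=p,d=d,st=st)
Rm,o=campose("wrist",st);hsv=cv2.cvtColor(p,cv2.COLOR_RGB2HSV)
blue=(hsv[...,0]>100)&(hsv[...,0]<125)&(hsv[...,1]>150)&(hsv[...,2]>90)
c,uv=cloud("wrist",d,blue,st);k=(abs(c[:,0]-.592)<.04)&(abs(c[:,1]-.171)<.04);c=c[k];zt=np.percentile(c[:,2],80);t=c[abs(c[:,2]-zt)<.003]
print("sleeve top",zt,cv2.minAreaRect((t[:,:2]*1000).astype(np.float32)))
E
```

```text
[0.59290588 0.17150746 0.21615486] [-0.05235477 -0.1930713   2.65512044]
0.08560097677364939 [-0.71312397  0.27977628  0.21050246]
32.075 [-1.04573607  0.38605142  0.63509202]
sleeve top 0.22201432453203435 ((592.56494140625, 170.37188720703125), (27.456323623657227, 27.977649688720703), 87.98365783691406)
```

View pics/w8.png

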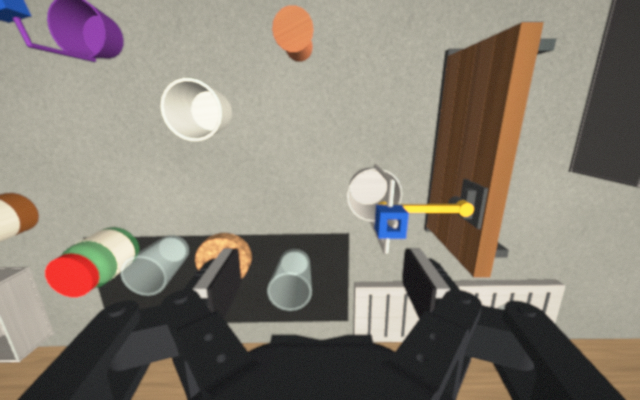

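View pics/s8.png

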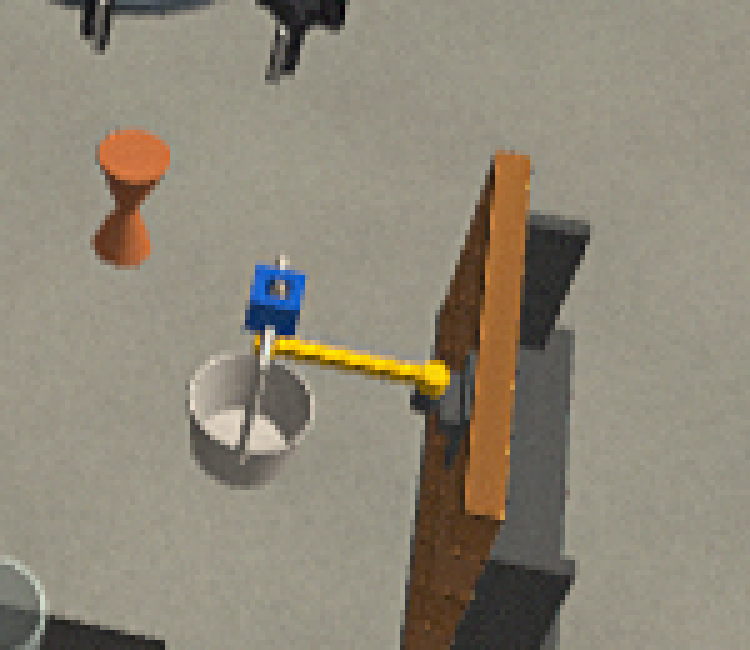

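The bucket hangs upright with the pin in its bore at (391,224) in the wrist view. The hook is still square to the board, and the sleeve top at z 0.222 puts the mouth at 0.196, right on the seat. The gripper is well clear, so I'm handing the job in.

```bash
python3 - <<'E'
from cell import *
print(job_done(), read_state()["time"])
E
```

```text
the job is handed in; nothing more can be done
the job is handed in; nothing more can be done
```

The bucket is hanging on the fully extended hook, and I handed the job in at about 32 s of the 72 s allowed.

- **Hook:** I gripped the pin and swung the hook out to its hard stop. The push at the stop reached about 23 N on the wrist. That was fingers on the hook, before the bucket was involved, so the 22 N bucket limit does not apply to it.
- **Hanging and pressing:** I slid the blue sleeve down over the pin with no noticeable side force, then pressed it onto the seat. The wrist sensor read about 9.2–9.5 N for over 0.3 s while the bucket was still held. I then eased off and let go.
- **Last checks:** The last pictures show the bucket hanging upright, the hook still square to the board and the gripper clear. The sleeve top is at z ≈ 0.222, so its mouth sits on the seat, about 29 mm below the pin tip. The bystanders and the purple look-alike appear where they were; I did not re-measure them.
- **Disagreement:** My measurements of where the pin and sleeve sat differed by about 1 mm, which is within the sleeve's clearance. No check failed.

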